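# Scoop ferrite cores into a lined kit pot

## Robot

A 6-joint arm with a two-finger parallel gripper is mounted at the origin on the work surface. World frame = base frame: x ahead of the robot, y to its left, z up, the work surface at z = 0. Lengths are in m, angles in rad, forces in N, time in s.
With the tool pointing down it reaches from about 0.3 to 0.775 m from the base axis. Payload 14.6 kg.
Tool frame: the origin (TCP) lies at the very end of the fingers, on their centre line; the grasp point (between the pads) lies 19 mm behind it; z points along the fingers, y is the line along which they close (so a half turn about z gives the same grasp; the last joint's range is limited). The gripper opens to 94 mm and grips with 3 to 60 N. Pads are 16 mm wide; open, the fingers measure 119 mm over their backs; the gripper's body (75 mm by 177 mm) begins 78 mm behind the grasp point.
Start: joints at [1.213, 0.3, 1.521, -0, 1.321, -0.067], TCP at [0.158, 0.527, 0.166] pointing down, gripper open.
Joint ranges: [-3.03, 3.03], [-0.79, 2.21], [0.23, 2.52], [-1.04, 4.18], [0, 3.07], [-2.55, 2.55]. Speed limits (rad/s): [2.22, 2.22, 2.57, 3.14, 3.14, 3.14].

## Interface

Orientations are given as [roll, pitch, yaw] about the fixed x, y, z axes, in that order (R = Rz(yaw) Ry(pitch) Rx(roll)).
In Python, from station import ctrl gives the robot as it stands.
- The arm moves only by the shell command python3 -m pendant 'ROWS' [OPENING] [FORCE]. ROWS is JSON, a list of rows, each a list of 2 entries, a list of its own where there are three numbers: the shift along the world's x, y, z in cm, then the turn about the world's z in rad. A call has 1 to 20 rows; each row shifts and turns the commanded pose from where the row before left it; what a row does not reach is not made up. A row lasts 1/12 s, in which the tool goes at most 41.7 mm and 7.16 degrees, less where a joint would pass 70% of its speed; a pose out of reach is approached as far as the arm can. A call is refused whole if a number of a shift passes 4.17 or a number of a turn 0.125, either way. A call with a gripper value outside its range is refused whole. OPENING is the opening, from 0 (shut) to 1 (fully open), set as the call begins (- or left out, the last holds). The fingers move at their own pace and stop on an object; FORCE is the grip in N (left out, the last holds). Time passes only in rows, so rows that do not move let the fingers close. It gives the time, the measured TCP pose, the force, the opening and the grip force at its end, in the units of the state.
- ctrl.get_obs(): the state, without advancing time (a new reading comes with each control period).
- ctrl.camera(name): name is "side" or "top"; returns a dict with "color" (480x640x3 uint8, red, green, blue), "intrinsics" (3x3 intrinsics, pixels), "k1" (the pictures are not rectified: a ray, as slopes to the right and down, at radius r is drawn at 1 + k1 r^2 times it, then the intrinsics apply), "camera_from_world" (4x4, takes a point from world to camera coordinates). Camera axes: x right, y down, z forward; pixel columns grow to the right and rows downward; lengths in m; the calibration is good to about 2 mm. A picture is of the moment at which its call begins. There is no depth.
- ctrl.hand_in(): hands the job in; it is judged then, once.
The state is a dict: "time_s": time; "qpos": joint angles; "joint_vel": joint speeds; "tau": joint torques, N m; "ee_pos": TCP position; "eef_rot": TCP orientation; "force": force on the tool from outside, world axes, zero at the start; "moment": the same for the moment, N m; "grip_width": finger opening in m; "grip_force": force on a finger pad.
Only numpy, scipy, OpenCV 4.12 (cv2) and the standard library are available. Lean on these libraries where they do the work, as an engineer would, in place of code of your own. Each camera call takes 0.05 s, during which the arm holds its last target. There are 200 camera calls.

## Task

Get a kit of ferrite cores ready at the wire-harness bench: first set the white liner cup upright and fully down inside the blue pot, then take the red-handled scoop, scoop cores out of the yellow tray and tip at least three of them into the nested cup. Handle the cores only with the scoop, never with the fingers, and spill none: every core must end in the cup or in the tray. Finally stand the scoop flat back on its black mat, leave the cup seated in the upright pot, and do not disturb the other things on the bench.

Things in the scene. Friction and masses are not known exactly. Their poses are not given: they have to be found in the camera images.
- tray: yellow open tray fixed to the bench that holds the four cores: outside 238 (its x) x 96 (its y) x 42 high, walls 4, floor 4 thick (inside 230 x 88). Origin: centre of its underside, z up. The cores start in its -x half (towards the robot); its +x half is empty
- mat: black rubber mat fixed to the bench, 160 (x) x 120 (y), 2 thick: the scoop's place. Origin: centre of its underside
- pot: blue steel pot, loose, 0.5 kg: round, open, outer radius 62 at the foot and 74 at the rim, 50 high, wall 4, floor 5 thick (inside radius about 58 at the floor, 70 at the rim). Origin: centre of its underside
- cup: white plastic liner cup, loose, 0.12 kg: round, open, outer radius 48 at the foot and 58 at the rim, rim 60 high, wall 4, floor 4 thick. One upright orange tab on its rim at the cup's -x side. Origin: centre of its underside, z up
- cup_tab (a point): grip point of the cup's orange tab, 51 from the cup's axis, 76 above its underside. The tab is 10 thick (cup x), 40 wide (cup y) and stands from the rim up to 92 above the underside; pinch it across its thickness, one finger inside the cup
- scoop: aluminium hand scoop with a red upright grip, loose, 0.2 kg. Flat pan 90 long (x) x 80 wide (y, 74 inside), 2 mm floor thinning to 1 at the lip, open mouth at -x; side walls begin 40 behind the lip and rise to 36 at the back; back wall at +x, 38 high. Origin: centre of the pan's underside, z up
- scoop_grip (a point): grip point on the scoop's red grip at (35, 0, 78) in the scoop's frame. The grip is an upright fin 50 long (scoop x, from 10 to 60), 16 thick (scoop y), from 39 to 95 above the underside (it overhangs the back of the pan; a 12 mm post behind the back wall carries it). Pinch it from above across its thickness
- scoop_lip (a point): middle of the scoop's front edge (mouth), at (-45, 0, 1) in the scoop's frame
- core0: core 0: one of four alike dark grey octagonal ferrite cores, 29 dia. x 28, edges bevelled 5 high, smooth, 0.05 kg, standing on end in the tray at the start; origin at its centre
- core1: core 1: one of four alike dark grey octagonal ferrite cores, 29 dia. x 28, edges bevelled 5 high, smooth, 0.05 kg, standing on end in the tray at the start; origin at its centre
- core2: core 2: one of four alike dark grey octagonal ferrite cores, 29 dia. x 28, edges bevelled 5 high, smooth, 0.05 kg, standing on end in the tray at the start; origin at its centre
- core3: core 3: one of four alike dark grey octagonal ferrite cores, 29 dia. x 28, edges bevelled 5 high, smooth, 0.05 kg, standing on end in the tray at the start; origin at its centre
- tumbler: bystander: blue-grey steel drinking tumbler with a lid, 70 dia. x 120 high, upright; origin at its foot's centre
- pliers: bystander: black-handled crimping pliers lying flat, about 175 x 70 x 16; origin on the bench below the pivot
- reel: bystander: small wooden reel wound with blue, 96 dia. x 50, standing on its flange; origin under its centre
- driver: bystander: red-handled screwdriver, 180 long, 26 thick, lying; origin on the bench below its middle
- partbox: bystander: small white open parts box, 70 x 115 x 40, empty; origin under its centre
- carton: bystander: cardboard carton, 130 x 100 x 80; origin under its centre

How it is judged:
By the outcome, as a careful person would: the job done as asked, in the order asked, and still so for the second after the job is handed in, with the robot touching nothing.
It also fails if it takes over 72 s, if anything falls off the work surface, if the arm or the gripper's body presses on something with over 40 N, if the wrist force passes 120 N, or if a joint passes its speed limit or range.

## Working session

There is one attempt and no reset: what is moved stays moved. The work goes in short steps, Python scripts to look and compute and a shell command to move; the robot and the scene stay as the last step left them, time stands still between calls to the robot, and variables do not carry over. Pictures are saved under pics/ and viewed, at most 10 in all, crops included, and the job is handed in when it is done.

```bash
ls; mkdir -p pics; python3 - <<'E'
from station import ctrl
import cv2
for n in("top","side"):
    c=ctrl.camera(n); cv2.imwrite(f"pics/{n}0.png",c["color"][:,:,::-1]); print(n,c["intrinsics"],c["k1"],c["camera_from_world"])
o=ctrl.get_obs(); print(o)
E
```

```text
pics
top [[534.70157792   0.         316.49486502]
 [  0.         534.70157792 241.94680444]
 [  0.           0.           1.        ]] -0.03086470341430939 [[ 6.88339654e-04 -9.99989982e-01  4.42290779e-03  8.16203215e-02]
 [-9.78453117e-01 -1.58669088e-03 -2.06463022e-01  5.97776740e-01]
 [ 2.06467971e-01 -4.18549123e-03 -9.78444407e-01  1.50235005e+00]
 [ 0.00000000e+00  0.00000000e+00  0.00000000e+00  1.00000000e+00]]
side [[461.88799949   0.         317.28741752]
 [  0.         461.88799949 238.47510231]
 [  0.           0.           1.        ]] 0.01526679266126934 [[ 9.31441231e-01 -3.63891512e-01 -4.48322196e-04 -5.16214190e-01]
 [-2.25791077e-01 -5.76983007e-01 -7.84926111e-01  2.32869836e-01]
 [ 2.85369275e-01  7.31213770e-01 -6.19589218e-01  8.43332424e-01]
 [ 0.00000000e+00  0.00000000e+00  0.00000000e+00  1.00000000e+00]]
{'time_s': 0.1, 'qpos': array([ 1.21339790e+00,  3.00382153e-01,  1.52150539e+00,  2.34050344e-06,
        1.32069875e+00, -6.65882435e-02]), 'joint_vel': array([ 0.00178991, -0.00094204, -0.00170642,  0.00179581,  0.00302657,
       -0.00044987]), 'tau': array([ 1.45007711e-03, -5.32644331e+01, -3.53281546e+01,  7.10526528e-02,
        2.35679455e-02, -6.52608173e-05]), 'ee_pos': array([0.15760234, 0.52665531, 0.16526716]), 'eef_rot': array([-3.14060136e+00, -6.83780574e-05,  2.85078185e+00]), 'force': array([-0.32374942,  0.20234482,  0.21585674]), 'moment': array([-0.07469872,  0.031138  ,  0.02650383]), 'grip_force': 0.0, 'grip_width': 0.09360514561335742}
```

View pics/top0.png

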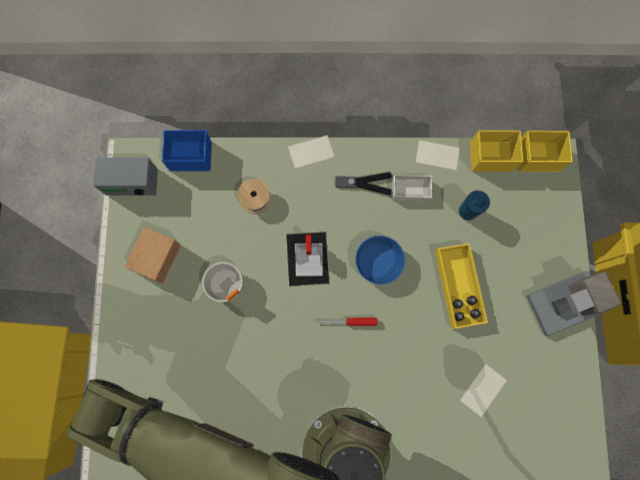

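View pics/side0.png

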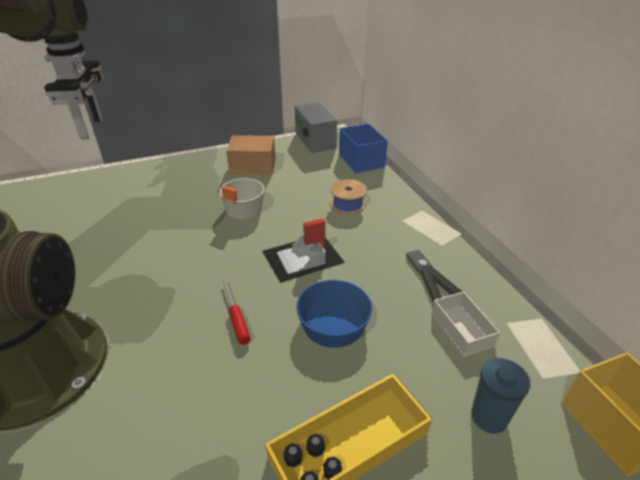

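The top view shows the cup at (222,282) with its tab at (233,295), the scoop on its mat at (309,258), the pot at (381,260), and the tray at (462,286) with the cores near (466,308). The side view agrees and shows everything upright. Next I'll enlarge the parts that matter.

```bash
cat > h.py <<'E'
import numpy as np, cv2
from station import ctrl
def grab(n):
    return ctrl.camera(n)
def proj(c,P):
    T=c["camera_from_world"];P=np.atleast_2d(P);q=P@T[:3,:3].T+T[:3,3]
    s=q[:,:2]/q[:,2:];s=s*(1+c["k1"]*(s**2).sum(1,keepdims=True))
    K=c["intrinsics"];return s*[K[0,0],K[1,1]]+K[:2,2]
def unproj(c,uv,z):
    T=c["camera_from_world"];K=c["intrinsics"]
    s=cv2.undistortPoints(np.array(uv,float).reshape(-1,1,2),K,np.array([c["k1"],0,0,0,0]))[:,0]
    R=T[:3,:3];o=-R.T@T[:3,3];d=np.c_[s,np.ones(len(s))]@R
    z=np.broadcast_to(z,len(s));return o+d*((z-o[2])/d[:,2])[:,None]
def crop(c,x0,y0,w,h,k,step=10):
    im=cv2.resize(c["color"][y0:y0+h,x0:x0+w,::-1],None,fx=k,fy=k,interpolation=cv2.INTER_CUBIC)
    for u in range(-(-x0//step)*step,x0+w,step):
        X=int((u-x0+.5)*k);cv2.line(im,(X,0),(X,6),(0,0,255),1)
        cv2.putText(im,str(u),(X-8,16),0,.3,(0,0,0),1)
    for v in range(-(-y0//step)*step,y0+h,step):
        Y=int((v-y0+.5)*k);cv2.line(im,(0,Y),(6,Y),(0,0,255),1)
        cv2.putText(im,str(v),(8,Y+4),0,.3,(0,0,0),1)
    return im
E
python3 - <<'E'
from h import *
c=grab("top")
a=crop(c,195,228,216,80,3.7);b=crop(c,430,238,62,96,3.0)
b=crop(c,430,238,62,96,3.1)
import numpy as np
m=np.zeros((600,800,3),np.uint8);m[:a.shape[0],:a.shape[1]]=a;m[298:298+b.shape[0],:b.shape[1]]=b
s=grab("side");d=crop(s,210,165,150,110,2.7,10);m[298:298+d.shape[0],210:210+d.shape[1]]=d
e=crop(s,280,425,70,55,2.7);m[298:298+e.shape[0],618:618+e.shape[1]][:, :182]=e[:, :182]
cv2.imwrite("pics/m1.png",m)
E
```

```text
(no output)
```

View pics/m1.png

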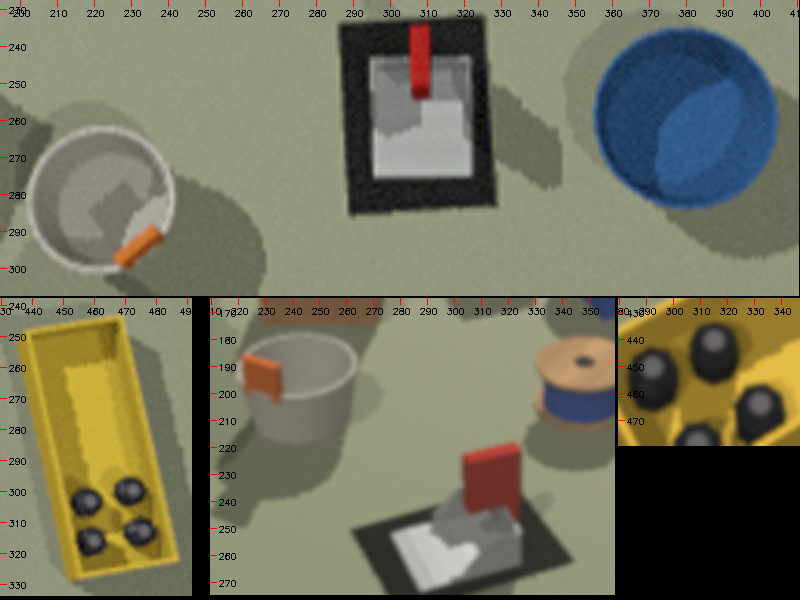

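```bash
python3 - <<'E'
from h import *
np.set_printoptions(precision=4,suppress=True)
c=grab("top")
A=lambda p:np.array(p)/3.7+[194.5,227.5]
B=lambda p:(np.array(p)-[0,298])/3.1+[429.5,237.5]
cup=unproj(c,A([[102,199]]),.06)[0];tab=unproj(c,A([[139,247]]),.087)[0]
d=tab-cup;print("cup",cup,"tab",tab,"ang",np.arctan2(d[1],d[0]),np.hypot(*d[:2]))
print("pot",unproj(c,A([[686,118]]),.05))
m=unproj(c,A([[339,25],[484,15],[497,205],[349,215]]),.002);print("mat",m.mean(0),m)
print("scoop lip",unproj(c,A([[372,177],[472,178]]),.003),"back",unproj(c,A([[370,58],[471,57]]),.040))
print("grip top",unproj(c,A([[411,25],[430,25],[412,82],[430,82]]),.097))
t=unproj(c,B([[22,333],[122,318],[178,558],[72,579]]),.042);print("tray",t.mean(0),t)
print("cores",unproj(c,B([[86,502],[129,491],[140,531],[91,542]]),.022))
E
```

```text
cup [0.4817 0.3548 0.06  ] tab [0.4412 0.3205 0.087 ] ang -2.4386684435759043 0.05299883384316708
pot [[ 0.5483 -0.1037  0.05  ]]
mat [0.5598 0.1099 0.002 ] [[0.6342 0.1747 0.002 ]
 [0.6429 0.0551 0.002 ]
 [0.4851 0.0451 0.002 ]
 [0.4768 0.1647 0.002 ]]
scoop lip [[0.5077 0.1463 0.003 ]
 [0.507  0.0653 0.003 ]] back [[0.5985 0.1475 0.04  ]
 [0.5995 0.0665 0.04  ]]
grip top [[0.6128 0.1138 0.097 ]
 [0.6129 0.099  0.097 ]
 [0.5678 0.1128 0.097 ]
 [0.5678 0.0989 0.097 ]]
tray [ 0.4739 -0.3413  0.042 ] [[ 0.5818 -0.2738  0.042 ]
 [ 0.5966 -0.3708  0.042 ]
 [ 0.3682 -0.4104  0.042 ]
 [ 0.349  -0.3101  0.042 ]]
cores [[ 0.4223 -0.3322  0.022 ]
 [ 0.4327 -0.3738  0.022 ]
 [ 0.3948 -0.3821  0.022 ]
 [ 0.3846 -0.335   0.022 ]]
```

```bash
python3 -m pendant '[[[1.89,-1.37,0],-0.041],[[1.89,-1.37,0],-0.041],[[1.89,-1.37,0],-0.041],[[1.89,-1.37,0],-0.041],[[1.89,-1.37,0],-0.041],[[1.89,-1.37,0],-0.041],[[1.89,-1.37,0],-0.041],[[1.89,-1.37,0],-0.041],[[1.89,-1.37,0],-0.041],[[1.89,-1.37,0],-0.041],[[1.89,-1.37,0],-0.041],[[1.89,-1.37,0],-0.041],[[1.89,-1.37,0],-0.041],[[1.89,-1.37,0],-0.041],[[1.89,-1.37,0],-0.041],[[0,0,0],0],[[0,0,0],0]]' 1 30
```

```text
time_s: 1.67
ee_pos: [0.4416, 0.3208, 0.1655]
eef_rot: [-3.141, -0.0, 2.234]
force: [0.6, -0.1, -0.8]
grip_width: 0.0942
grip_force: 0.0
```

```bash
python3 -m pendant '[[[0,0,-2],0],[[0,0,-2],0],[[0,0,-2],0],[[0,0,-2],0],[[0,0,-1],0],[[0,0,-0.9],0],[[0,0,0],0]]' && python3 -m pendant '[[[0,0,0],0],[[0,0,0],0],[[0,0,0],0],[[0,0,0],0],[[0,0,0],0],[[0,0,0],0]]' 0 30
```

```text
time_s: 2.25
ee_pos: [0.4403, 0.3215, 0.0656]
eef_rot: [-3.14, -0.0, 2.237]
force: [-0.5, -0.5, 0.7]
grip_width: 0.094
grip_force: 0.0
time_s: 2.75
ee_pos: [0.4413, 0.3214, 0.067]
eef_rot: [3.141, 0.0, 2.236]
force: [-0.2, -0.3, 0.3]
grip_width: 0.0575
grip_force: 0.0
```

```bash
python3 -m pendant '[[[0,0,0.5],0],[[0,0,1.5],0],[[0,0,2],0],[[0,0,2],0],[[0,0,2],0],[[0,0,1],0],[[0,0,0],0]]'; python3 - <<'E'
from h import *
t=grab("top");s=grab("side")
m=np.zeros((600,800,3),np.uint8)
a=crop(t,180,240,100,80,4);b=crop(s,190,120,130,110,3)
m[:a.shape[0],:400]=a;m[:b.shape[0],405:405+b.shape[1]]=b
cv2.imwrite("pics/cup.png",m[:340])
E
```

```text
time_s: 3.33
ee_pos: [0.442, 0.3219, 0.1591]
eef_rot: [3.138, 0.0, 2.236]
force: [0.6, -0.2, 0.4]
grip_width: 0.0107
grip_force: 0.0
```

View pics/cup.png

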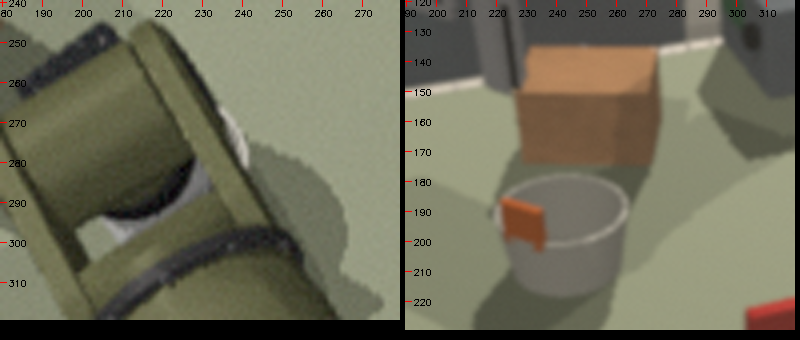

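The fingers close slowly, so I lifted before they gripped. The picture shows the cup still standing where it was, with its tab at (229,192) in the side view. I'll retry and wait longer.

```bash
python3 -m pendant '[[[0,0,0],0],[[0,0,0],0],[[0,0,0],0],[[0,0,0],0],[[0,0,0],0],[[0,0,0],0]]' 0.4 30 && python3 -m pendant '[[[0,0,-2],0],[[0,0,-2],0],[[0,0,-2],0],[[0,0,-1.5],0],[[0,0,-1],0],[[0,0,-0.8],0],[[0,0,0],0]]' && python3 -m pendant '[[[0,0,0],0],[[0,0,0],0],[[0,0,0],0],[[0,0,0],0],[[0,0,0],0],[[0,0,0],0],[[0,0,0],0],[[0,0,0],0]]' 0 30
```

```text
time_s: 3.93
ee_pos: [0.4411, 0.3214, 0.1566]
eef_rot: [-3.141, -0.0, 2.236]
force: [0.1, -0.0, 0.2]
grip_width: 0.0366
grip_force: 0.0
time_s: 4.52
ee_pos: [0.4407, 0.3211, 0.0625]
eef_rot: [-3.14, -0.0, 2.236]
force: [0.5, 0.1, -0.2]
grip_width: 0.0379
grip_force: 0.0
time_s: 5.18
ee_pos: [0.4412, 0.3214, 0.0638]
eef_rot: [3.142, -0.0, 2.236]
force: [0.3, 0.1, 0.6]
grip_width: 0.0004
grip_force: 0.0
```

```bash
python3 - <<'E'
from h import *
s=grab("side");b=crop(s,190,120,130,110,5);cv2.imwrite("pics/cup2.png",b)
print(proj(s,[[.4412,.3214,.064],[.4817,.3548,.065]]))
E
```

```text
[[229.08355947 197.82443095]
 [241.53748448 187.77886377]]
```

View pics/cup2.png

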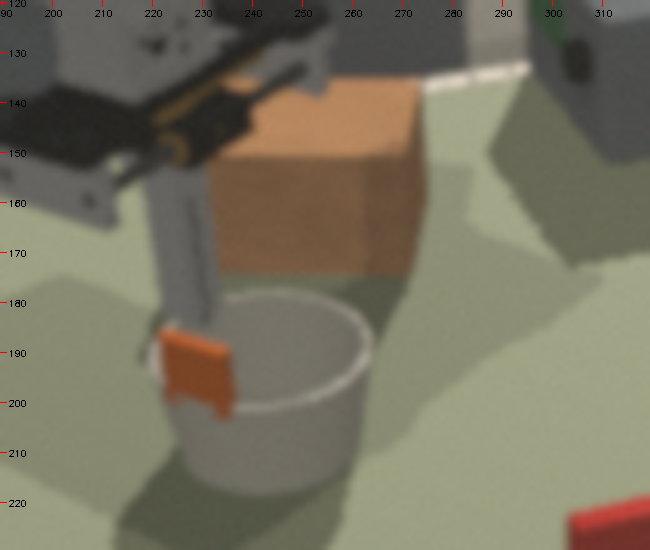

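```bash
python3 - <<'E'
from h import *
np.set_printoptions(precision=4,suppress=True)
s=grab("side");t=grab("top")
print("topface edge side",unproj(s,[[221.9,185.3],[235.6,188.8]],.092), "low",unproj(s,[[224,199.5],[235.5,203]],.060))
A=lambda p:np.array(p)/3.7+[194.5,227.5]
print("top: tab corners z.092",unproj(t,A([[113,248],[155,227],[164,237],[122,266]]),.092))
# side rim: left,right,top,bottom of ellipse
print("cup side",unproj(s,[[241.7,189.5]],.06))
R=t["camera_from_world"];print(-R[:3,:3].T@R[:3,3]);R=s["camera_from_world"];print(-R[:3,:3].T@R[:3,3])
for p in [(.4817,.3548,.06)]:
  a=np.linspace(0,6.28,9)[:-1]
  r=np.c_[p[0]+.058*np.cos(a),p[1]+.058*np.sin(a),a*0+.06]
  q=proj(s,r);print(q.min(0),q.max(0));q=proj(t,r);print(q.min(0),q.max(0))
E
```

```text
topface edge side [[0.4308 0.3408 0.092 ]
 [0.4589 0.3123 0.092 ]] low [[0.4285 0.3247 0.06  ]
 [0.4518 0.2986 0.06  ]]
top: tab corners z.092 [[0.4399 0.3395 0.092 ]
 [0.456  0.308  0.092 ]
 [0.4483 0.301  0.092 ]
 [0.4262 0.3322 0.092 ]]
cup side [[0.4815 0.3544 0.06  ]]
[0.2747 0.0889 1.593 ]
[ 0.2927 -0.6701  0.7051]
[219.6064 178.6586] [263.2405 200.9666]
[201.9999 261.4609] [242.1361 301.3802]
```

```bash
python3 - <<'E'
from h import *
s=grab("side");o=ctrl.get_obs();print(o["ee_pos"],o["force"],o["grip_width"])
print(proj(s,[[.1576,.5267,.165],[.1576,.5267,.195],[.442,.3219,.159],[.4412,.3214,.064],[.4412,.3214,.092]]))
c=s["color"]
im=cv2.imread("pics/side0.png");b=cv2.resize(im[20:180,20:140],None,fx=5,fy=5,interpolation=cv2.INTER_CUBIC)[:600]
b2=cv2.resize(cv2.imread("pics/cup.png"),None,fx=.01,fy=.01)
cv2.imwrite("pics/f.png",cv2.resize(im[20:180,20:180],None,fx=3.7,fy=3.7,interpolation=cv2.INTER_CUBIC))
E
```

```text
[0.44120221 0.32141445 0.06374269] [-1.49516601 -0.984178   -0.07232946] 0.0005880017620114798
[[ 95.07192424 144.9705035 ]
 [ 91.42258428 133.95944085]
 [224.62489501 164.31006261]
 [229.08355947 197.82443095]
 [227.73767859 188.35138986]]
```

View pics/f.png

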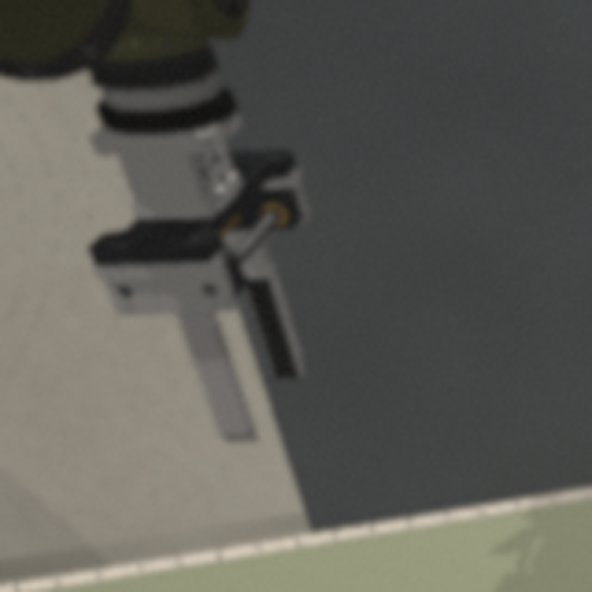

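The finger tips appear about 41 mm higher than the reported TCP, both in the start picture (tips mid at about (91,130), expected (95,145)) and now (about (227,184), expected (229,198)). So the fingers closed above the tab. I'll open, descend carefully and grip again.

```bash
python3 -m pendant '[[[0.1,0,0],0],[[0.1,0,0],0],[[0,0,0],0],[[0,0,0],0],[[0,0,0],0],[[0,0,0],0],[[0,0,0],0]]' 0.4 30 && python3 -m pendant '[[[0,0,-1],0],[[0,0,-1],0],[[0,0,-1],0],[[0,0,-0.7],0],[[0,0,0],0]]' && python3 -m pendant '[[[0,0,0],0],[[0,0,0],0],[[0,0,0],0],[[0,0,0],0],[[0,0,0],0],[[0,0,0],0],[[0,0,0],0],[[0,0,0],0]]' 0 30
```

```text
time_s: 5.97
ee_pos: [0.4432, 0.3214, 0.0637]
eef_rot: [-3.142, -0.0, 2.236]
force: [0.0, 0.3, 0.2]
grip_width: 0.037
grip_force: 0.0
time_s: 6.38
ee_pos: [0.4422, 0.3208, 0.0245]
eef_rot: [-3.138, -0.0, 2.236]
force: [-0.9, 0.1, -0.6]
grip_width: 0.0373
grip_force: 0.0
time_s: 7.05
ee_pos: [0.4433, 0.3215, 0.0271]
eef_rot: [3.141, 0.0, 2.236]
force: [-1.3, 0.1, 5.2]
grip_width: 0.0097
grip_force: 29.9
```

```bash
python3 -m pendant '[[[0,0,0.5],0],[[0,0,1.5],0],[[0,0,2],0],[[0,0,2.5],0],[[0,0,2.5],0],[[0,0,2],0],[[0,0,1.5],0],[[0,0,0.5],0]]' && python3 -m pendant '[[[0.1,-0.8,0],-0.005],[[0.2,-1.6,0],-0.02],[[0.28,-2.18,0],-0.025],[[0.28,-2.18,0],-0.025],[[0.28,-2.18,0],-0.025],[[0.28,-2.18,0],-0.025],[[0.28,-2.18,0],-0.025],[[0.28,-2.18,0],-0.025],[[0.28,-2.18,0],-0.025],[[0.28,-2.18,0],-0.025],[[0.28,-2.18,0],-0.025],[[0.28,-2.18,0],-0.025],[[0.28,-2.18,0],-0.025],[[0.28,-2.18,0],-0.025],[[0.28,-2.18,0],-0.025],[[0.28,-2.18,0],-0.025],[[0.28,-2.18,0],-0.025],[[0.28,-2.18,0],-0.025],[[0.28,-2.18,0],-0.025],[[0.28,-2.18,0],-0.025]]' && python3 -m pendant '[[[0.2,-1.6,0],-0.025],[[0.1,-0.7,0],-0.025],[[0,0,0],0],[[0,0,0],0],[[0,0,0],0]]'
```

```text
time_s: 7.72
ee_pos: [0.4438, 0.3218, 0.1592]
eef_rot: [3.138, 0.0, 2.236]
force: [-0.4, -0.9, -0.0]
grip_width: 0.0096
grip_force: 29.9
time_s: 9.38
ee_pos: [0.4957, -0.0964, 0.1553]
eef_rot: [-3.14, -0.001, 1.759]
force: [0.0, 0.7, -1.5]
grip_width: 0.0097
grip_force: 29.9
time_s: 9.8
ee_pos: [0.4993, -0.1172, 0.1564]
eef_rot: [-3.141, -0.0, 1.712]
force: [-0.2, 0.2, -0.9]
grip_width: 0.0095
grip_force: 29.9
```

```bash
python3 - <<'E'
from h import *
s=grab("side");t=grab("top")
m=np.zeros((400,800,3),np.uint8)
b=crop(s,270,180,130,130,3);a=crop(t,330,190,130,130,3)
m[:390,:390]=b;m[:390,400:790]=a;cv2.imwrite("pics/p.png",m)
E
```

```text
(no output)
```

View pics/p.png

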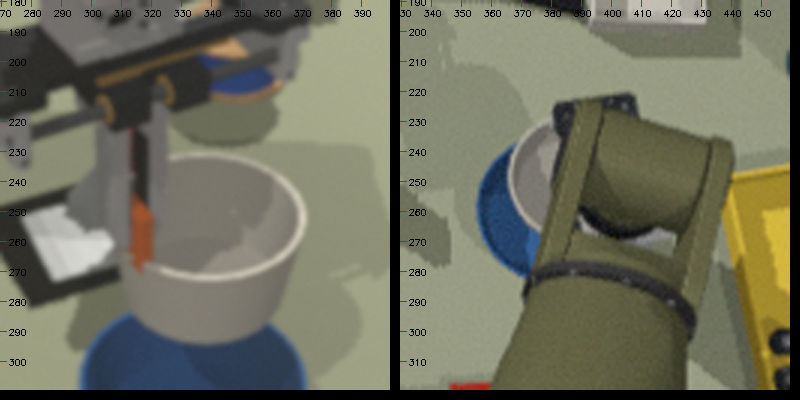

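```bash
python3 - <<'E'
from h import *
s=grab("side");a=np.linspace(0,6.283,73)
def rim(c,r,z):
    q=proj(s,np.c_[c[0]+r*np.cos(a),c[1]+r*np.sin(a),a*0+z]);return q.min(0).round(1),q.max(0).round(1)
print("cup",rim((.5494,-.1076),.058,.189),"seen L~? R370.8 T230.8 B272.2")
print("pot",rim((.5483,-.1037),.074,.05),"seen L296.5 R371.5 T283.5")
E
```

```text
cup (array([303.8, 231.2]), array([370.6, 274.1])) seen L~? R370.8 T230.8 B272.2
pot (array([295.6, 279.2]), array([372.4, 335.6])) seen L296.5 R371.5 T283.5
```

```bash
python3 -m pendant '[[[-0.1,0.3,-1],0],[[0,0.1,-2],0],[[0,0,-2],0],[[0,0,-2],0],[[0,0,-2],0],[[0,0,-1.2],0],[[0,0,-0.8],0],[[0,0,-0.5],0],[[0,0,-0.5],0],[[0,0,-0.2],0],[[0,0,0],0],[[0,0,0],0]]'
```

```text
time_s: 10.95
ee_pos: [0.4989, -0.1141, 0.0352]
eef_rot: [3.141, 0.0, 1.711]
force: [1.4, 0.5, -0.5]
grip_width: 0.0095
grip_force: 29.9
```

```bash
python3 -m pendant '[[[0,0,-0.15],0],[[0,0,-0.15],0],[[0,0,0],0]]' && python3 -m pendant '[[[0,0,0],0],[[0,0,0],0],[[0,0,0],0],[[0,0,0],0],[[0,0,0],0],[[0,0,0],0]]' 0.4 30
```

```text
time_s: 11.2
ee_pos: [0.4989, -0.1141, 0.0321]
eef_rot: [3.141, 0.0, 1.711]
force: [-0.5, -0.8, 0.9]
grip_width: 0.0096
grip_force: 30.0
time_s: 11.7
ee_pos: [0.4986, -0.114, 0.0317]
eef_rot: [-3.142, -0.0, 1.711]
force: [0.5, 0.8, 0.2]
grip_width: 0.0371
grip_force: 0.0
```

```bash
python3 -m pendant '[[[0,0,1],0],[[0,0,2],0],[[0,0,2.5],0],[[0,0,2.5],0],[[0,0,1],0]]' 0.45 30 && python3 -m pendant '[[[0.4,1,0],-0.06],[[0.6,1.5,0],-0.117],[[0.6,1.5,0],-0.117],[[0.6,1.5,0],-0.117],[[0.6,1.5,0],-0.117],[[0.6,1.5,0],-0.117],[[0.6,1.5,0],-0.117],[[0.6,1.5,0],-0.117],[[0.6,1.5,0],-0.117],[[0.6,1.5,0],-0.117],[[0.6,1.5,0],-0.117],[[0.6,1.5,0],-0.117],[[0.6,1.5,0],-0.117],[[0.6,1.5,0],-0.117],[[0.6,1.5,0],-0.117],[[0.1,0,0],0],[[0,0,0],0],[[0,0,0],0]]' 0.6
python3 - <<'E'
from h import *
t=grab("top");s=grab("side")
m=np.zeros((420,800,3),np.uint8)
a=crop(t,345,215,70,70,6);b=crop(s,290,205,95,105,4);m[:420,:420]=a;m[:420,420:800]=b
cv2.imwrite("pics/n.png",m)
E
```

```text
time_s: 12.12
ee_pos: [0.4997, -0.1143, 0.1256]
eef_rot: [3.138, 0.002, 1.711]
force: [0.4, -0.0, 0.4]
grip_width: 0.0422
grip_force: 0.0
time_s: 13.62
ee_pos: [0.5873, 0.1054, 0.1216]
eef_rot: [3.141, 0.0, 0.016]
force: [0.1, -0.5, 0.5]
grip_width: 0.0564
grip_force: 0.0
```

View pics/n.png

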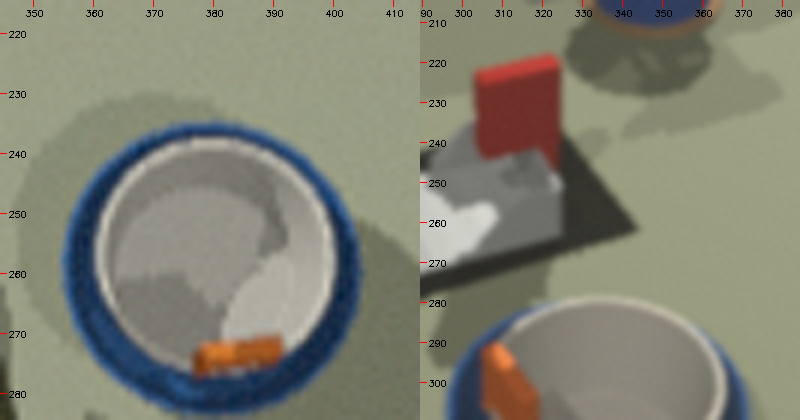

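The cup sits level in the pot in the top view, centred at about (380,257) with its tab at (381,273). The scoop is undisturbed. Now I'll take the scoop.

```bash
python3 -m pendant '[[[0,0,-2],0],[[0,0,-2.5],0],[[0,0,-2.5],0],[[0,0,-1.5],0],[[0,0,-1],0],[[0,0,-0.6],0],[[0,0,0],0]]' && python3 -m pendant '[[[0,0,0],0],[[0,0,0],0],[[0,0,0],0],[[0,0,0],0],[[0,0,0],0],[[0,0,0],0],[[0,0,0],0],[[0,0,0],0],[[0,0,0],0],[[0,0,0],0]]' 0 50
python3 - <<'E'
from h import *
np.set_printoptions(precision=4,suppress=True)
t=grab("top")
A=lambda p:np.array(p)/6+[344.5,214.5]
print("cup",unproj(t,A([[215,257]]),.065),"tab",unproj(t,A([[239,357]]),.095))
E
```

```text
time_s: 14.3
ee_pos: [0.5873, 0.1056, 0.0201]
eef_rot: [3.141, 0.001, 0.013]
force: [0.4, 0.4, -0.8]
grip_width: 0.0564
grip_force: 0.0
time_s: 15.13
ee_pos: [0.5877, 0.1061, 0.0208]
eef_rot: [-3.142, -0.0, 0.013]
force: [0.6, 0.4, 1.0]
grip_width: 0.016
grip_force: 50.0
cup [[ 0.5517 -0.1032  0.065 ]] tab [[ 0.4983 -0.1097  0.095 ]]
```

```bash
python3 - <<'E'
from h import *
from scipy.optimize import minimize
np.set_printoptions(precision=4,suppress=True)
S=4
def mask(c,x0,y0,x1,y1):
    hsv=cv2.cvtColor(cv2.resize(c["color"],None,fx=S,fy=S,interpolation=cv2.INTER_CUBIC),cv2.COLOR_RGB2HSV)
    m=((hsv[...,0]>18)&(hsv[...,0]<32)&(hsv[...,1]>140)).astype(np.uint8)
    z=np.zeros_like(m);z[y0*S:y1*S,x0*S:x1*S]=m[y0*S:y1*S,x0*S:x1*S]
    z=cv2.morphologyEx(z,cv2.MORPH_OPEN,np.ones((5,5),np.uint8))
    n,l,st,_=cv2.connectedComponentsWithStats(z);k=1+np.argmax(st[1:,4])
    h=cv2.convexHull(cv2.findNonZero((l==k).astype(np.uint8)));o=np.zeros_like(z);cv2.fillConvexPoly(o,h,1);return o
t,s=grab("top"),grab("side")
M={"t":(t,mask(t,425,230,500,340)),"s":(s,mask(s,255,370,440,480))}
def cost(p,keys):
    x,y,a=p[0],p[1],p[2];R=np.array([[np.cos(a),-np.sin(a)],[np.sin(a),np.cos(a)]]);f=0
    q=np.array([[i*.119,j*.048] for i in(-1,1) for j in(-1,1)])@R.T+[x,y]
    P=np.r_[np.c_[q,np.zeros(4)],np.c_[q,np.full(4,.042)]]
    for k in keys:
        c,m=M[k];u=(proj(c,P)+.5)*S-.5;h=cv2.convexHull((u*256).astype(np.int32))
        o=np.zeros_like(m);cv2.fillConvexPoly(o,h,1,shift=8);f+=1-(o&m).sum()/(o|m).sum()
    return f
for keys in("t","s","ts"):
    r=minimize(cost,[.474,-.341,.165],args=(keys,),method="Nelder-Mead",options=dict(initial_simplex=[[.474,-.341,.165],[.48,-.341,.165],[.474,-.335,.165],[.474,-.341,.2]]));print(keys,r.x,r.fun)
E
```

```text
t [ 0.4747 -0.3443  0.1675] 0.009849619302722878
s [ 0.4733 -0.3428  0.1649] 0.00576172705945277
ts [ 0.4742 -0.3435  0.1694] 0.03212436149870346
```

```bash
python3 -m pendant '[[[0,0,1],0],[[0,0,2],0],[[0,0,2.5],0],[[0,0,2.5],0],[[0,0,2.5],0],[[0,0,1.7],0],[[0,0,0.8],0]]' && python3 -m pendant '[[[-0.1,-1,0],0],[[-0.15,-1.8,0],0.008],[[-0.2,-2.4,0],0.01],[[-0.2,-2.4,0],0.01],[[-0.2,-2.4,0],0.01],[[-0.2,-2.4,0],0.01],[[-0.2,-2.4,0],0.01],[[-0.2,-2.4,0],0.01],[[-0.2,-2.4,0],0.01],[[-0.2,-2.4,0],0.01],[[-0.2,-2.4,0],0.01],[[-0.2,-2.4,0],0.01],[[-0.2,-2.4,0],0.01],[[-0.2,-2.4,0],0.01],[[-0.2,-2.4,0],0.01],[[-0.2,-2.4,0],0.01],[[-0.2,-2.4,0],0.005],[[-0.15,-1.8,0],0],[[-0.1,-1,0],0],[[0,0,0],0]]' && python3 -m pendant '[[[0,0,0],0],[[0,0,0],0]]'
```

```text
time_s: 15.87
ee_pos: [0.5883, 0.106, 0.1539]
eef_rot: [-3.141, -0.003, 0.013]
force: [0.4, -0.0, -1.1]
grip_width: 0.0158
grip_force: 50.0
time_s: 17.53
ee_pos: [0.5514, -0.3117, 0.1492]
eef_rot: [-3.14, 0.002, 0.164]
force: [0.2, 1.0, -1.6]
grip_width: 0.0155
grip_force: 50.0
time_s: 17.7
ee_pos: [0.5526, -0.309, 0.1503]
eef_rot: [-3.141, 0.001, 0.166]
force: [0.0, 0.5, -1.1]
grip_width: 0.0159
grip_force: 50.0
```

```bash
python3 -m pendant '[[[0,-0.9,0],0],[[0,-0.9,0],0],[[0,-0.33,0],0],[[0,0,-2],0],[[0,0,-2.5],0],[[0,0,-2.5],0],[[0,0,-2],0],[[0,0,-1],0],[[0,0,-1],0],[[0,0,-0.8],0],[[0,0,-0.4],0],[[0,0,0],0],[[0,0,0],0]]'
```

```text
time_s: 18.78
ee_pos: [0.5529, -0.3315, 0.0294]
eef_rot: [3.141, -0.001, 0.166]
force: [-1.1, -0.3, -1.9]
grip_width: 0.016
grip_force: 50.0
```

```bash
python3 -m pendant '[[[0,0.1,-0.2],0],[[0,0,-0.2],0],[[0,0,-0.15],0],[[0,0,0],0]]' && python3 -m pendant '[[[0,0,-0.1],0],[[0,0,-0.1],0],[[0,0,0],0]]'
```

```text
time_s: 19.12
ee_pos: [0.5525, -0.3302, 0.023]
eef_rot: [-3.141, 0.0, 0.166]
force: [1.0, -0.1, -2.4]
grip_width: 0.0156
grip_force: 50.0
time_s: 19.37
ee_pos: [0.5529, -0.3303, 0.0228]
eef_rot: [3.141, -0.001, 0.166]
force: [-4.8, 4.4, 11.0]
grip_width: 0.0157
grip_force: 50.0
```

```bash
python3 -m pendant '[[[-0.4,-0.07,0.05],0],[[-0.69,-0.117,0],0],[[-0.69,-0.117,0],0],[[-0.69,-0.117,0],0],[[-0.69,-0.117,0],0],[[-0.69,-0.117,0],0],[[-0.69,-0.117,0],0],[[-0.69,-0.117,0],0]]'; python3 -m pendant '[[[-0.69,-0.117,0],0],[[-0.69,-0.117,0],0],[[-0.69,-0.117,0],0],[[-0.69,-0.117,0],0]]'
```

```text
time_s: 20.03
ee_pos: [0.5008, -0.3398, 0.0229]
eef_rot: [3.139, -0.003, 0.166]
force: [4.9, 0.7, 6.1]
grip_width: 0.0153
grip_force: 50.0
time_s: 20.37
ee_pos: [0.4733, -0.3446, 0.0229]
eef_rot: [3.139, -0.003, 0.166]
force: [5.2, -0.1, 6.7]
grip_width: 0.0157
grip_force: 50.0
```

```bash
python3 -m pendant '[[[-0.6,-0.1,0],0],[[-0.6,-0.1,0],0],[[-0.6,-0.1,0],0],[[-0.4,-0.07,0],0]]'; python3 -m pendant '[[[-0.4,-0.07,0],0],[[-0.3,-0.05,0],0]]';python3 -m pendant '[[[-0.3,-0.05,0],0],[[-0.1,0,0],0]]'
```

```text
time_s: 20.7
ee_pos: [0.4514, -0.3483, 0.023]
eef_rot: [3.139, -0.003, 0.165]
force: [6.5, -0.2, 5.8]
grip_width: 0.0159
grip_force: 50.0
time_s: 20.87
ee_pos: [0.4445, -0.3495, 0.023]
eef_rot: [3.139, -0.003, 0.165]
force: [6.6, -0.9, 6.7]
grip_width: 0.0157
grip_force: 50.0
time_s: 21.03
ee_pos: [0.4405, -0.3501, 0.023]
eef_rot: [3.139, -0.003, 0.165]
force: [6.5, 0.0, 5.1]
grip_width: 0.0155
grip_force: 50.0
```

```bash
python3 -m pendant '[[[-0.15,-0.02,0],0],[[0,0,0],0]]'; python3 - <<'E'
from h import *
t=grab("top");s=grab("side")
m=np.zeros((420,800,3),np.uint8)
a=crop(t,425,235,75,100,4.2);b=crop(s,250,370,160,110,3);m[:420,:315]=a;m[:330,318:798]=b
cv2.imwrite("pics/k.png",m)
E
```

```text
time_s: 21.2
ee_pos: [0.439, -0.3503, 0.0229]
eef_rot: [3.139, -0.003, 0.166]
force: [4.4, -1.7, 5.9]
grip_width: 0.0159
grip_force: 50.0
```

View pics/k.png

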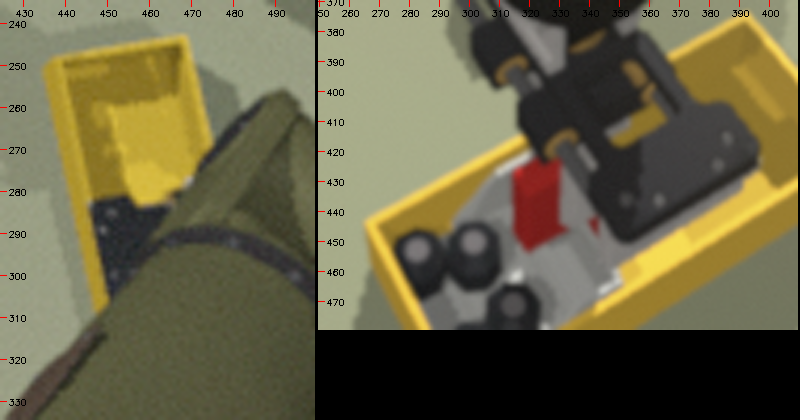

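The top and side pictures show all four cores standing on the pan, at about (288,450), (302,450), (315,472) and (302,478) in the side view, with the lip at the tray's end wall. Next I'll lift gently.

```bash
python3 -m pendant '[[[-0.2,-0.03,0],0],[[0,0,0],0]]' - 60; python3 -m pendant '[[[0,0,0.1],0],[[0,0,0.2],0],[[0,0,0.3],0],[[0,0,0.3],0],[[0,0,0.3],0],[[0,0,0.2],0],[[0,0,0.1],0],[[0,0,0],0],[[0,0,0],0]]'; python3 - <<'E'
from h import *
s=grab("side");c=s["color"].astype(int);m=(c[...,0]>90)&(c[...,1]<60)&(c[...,2]<60);m[:370]=0
y,x=np.nonzero(m);print(len(x),x.min(),x.max(),y.min(),y.max());print([ (r,x[y==r].min(),x[y==r].max()) for r in range(y.min(),y.max()+1,3) if (y==r).any()])
np.save("pics/s1.npy",s["color"])
E
```

```text
time_s: 21.47
ee_pos: [0.4384, -0.3504, 0.0234]
eef_rot: [3.138, -0.006, 0.165]
force: [12.8, 2.2, 5.9]
grip_width: 0.0153
grip_force: 60.0
time_s: 22.22
ee_pos: [0.4369, -0.3495, 0.0366]
eef_rot: [3.141, -0.002, 0.166]
force: [7.8, 1.6, -6.1]
grip_width: 0.0153
grip_force: 60.0
394 314 330 417 447
[(417, np.int64(321), np.int64(329)), (420, np.int64(318), np.int64(328)), (423, np.int64(314), np.int64(328)), (426, np.int64(314), np.int64(328)), (429, np.int64(314), np.int64(328)), (432, np.int64(314), np.int64(328)), (435, np.int64(314), np.int64(328)), (438, np.int64(315), np.int64(328)), (441, np.int64(315), np.int64(330)), (444, np.int64(316), np.int64(326)), (447, np.int64(318), np.int64(320))]
```

```bash
python3 -m pendant '[[[0.1,0.02,0],0],[[0.2,0.03,0],0],[[0.3,0.05,0],0],[[0.4,0.07,0],0],[[0.5,0.08,0],0],[[0.6,0.1,0],0],[[0.7,0.12,0],0],[[0.79,0.13,0],0],[[0.79,0.13,0],0],[[0.79,0.13,0],0],[[0.79,0.13,0],0],[[0.79,0.13,0],0],[[0.79,0.13,0],0],[[0.79,0.13,0],0],[[0.79,0.13,0],0],[[0.79,0.13,0],0],[[0.6,0.1,0],0],[[0.4,0.07,0],0],[[0.3,0.05,0],0],[[0.2,0.03,0],0]]'; python3 -m pendant '[[[0,0,0],0],[[0,0,0],0]]'; python3 - <<'E'
from h import *
s=grab("side");np.save("pics/s2.npy",s["color"])
c=s["color"].astype(int);m=(c.max(2)<70);y0,y1,x0,x1=330,480,270,430
# dark blobs (cores) inside tray region
k=np.zeros(m.shape,np.uint8);k[y0:y1,x0:x1]=m[y0:y1,x0:x1]
n,l,st,ce=cv2.connectedComponentsWithStats(k);print([(st[i].tolist(),ce[i].round(0).tolist()) for i in range(1,n) if st[i,4]>40])
E
```

```text
time_s: 23.93
ee_pos: [0.5505, -0.3308, 0.0367]
eef_rot: [-3.142, 0.0, 0.166]
force: [0.3, -0.2, -3.9]
grip_width: 0.0157
grip_force: 60.0
time_s: 24.1
ee_pos: [0.5501, -0.3309, 0.0367]
eef_rot: [-3.141, 0.0, 0.166]
force: [0.3, 0.1, -3.6]
grip_width: 0.0156
grip_force: 60.0
[([372, 330, 58, 67, 1578], [407.0, 357.0]), ([339, 405, 35, 22, 414], [356.0, 417.0]), ([359, 422, 29, 33, 450], [374.0, 438.0])]
```

```bash
python3 -m pendant '[[[0.2,0.03,0],0],[[0.4,0.07,0],0],[[0.4,0.07,0],0],[[0.3,0.05,0],0],[[0.2,0.03,0],0],[[0.2,0.03,0],0]]'; python3 -m pendant '[[[0.2,0.03,0],0],[[0.2,0.03,0],0],[[0.1,0.02,0],0]]'
```

```text
time_s: 24.65
ee_pos: [0.565, -0.3284, 0.0368]
eef_rot: [-3.14, 0.006, 0.166]
force: [-21.6, -0.2, 10.1]
grip_width: 0.0158
grip_force: 60.0
time_s: 24.9
ee_pos: [0.5695, -0.3278, 0.0371]
eef_rot: [-3.14, 0.007, 0.166]
force: [-23.8, -0.6, 11.4]
grip_width: 0.0157
grip_force: 60.0
```

```bash
python3 -m pendant '[[[0.2,0.03,0],0],[[0.2,0.03,0],0],[[0,0,0],0]]'; python3 -m pendant '[[[-0.2,-0.03,0],0],[[-0.3,-0.05,0.1],0],[[-0.3,-0.05,0.3],0],[[-0.2,-0.03,0.5],0],[[-0.1,0,0.6],0],[[0,0,0.6],0],[[0,0,0.4],0],[[0,0,0.2],0],[[0,0,0],0]]'; python3 - <<'E'
from h import *
s=grab("side");c=s["color"].astype(int);m=(c[...,0]>90)&(c[...,1]<60)&(c[...,2]<60);m[:280]=0;m[:,:300]=0;m[:,440:]=0
y,x=np.nonzero(m);print([ (int(r),int(x[y==r].min()),int(x[y==r].max())) for r in range(y.min(),y.max()+1,3) if (y==r).any()])
cv2.imwrite("pics/tilt.png",crop(s,260,310,170,140,4.2))
E
```

```text
time_s: 25.15
ee_pos: [0.5738, -0.3271, 0.0373]
eef_rot: [-3.14, 0.006, 0.166]
force: [-21.3, 0.9, 10.2]
grip_width: 0.0156
grip_force: 60.0
time_s: 25.9
ee_pos: [0.5657, -0.3284, 0.0645]
eef_rot: [3.141, -0.001, 0.166]
force: [0.2, 0.2, -4.0]
grip_width: 0.0159
grip_force: 60.0
[(359, 407, 408), (362, 401, 406), (365, 398, 406), (368, 394, 405), (371, 390, 405), (374, 389, 404), (377, 388, 404), (380, 387, 403), (383, 387, 403), (386, 386, 402), (389, 385, 410), (392, 386, 398), (395, 389, 393)]
```

View pics/tilt.png

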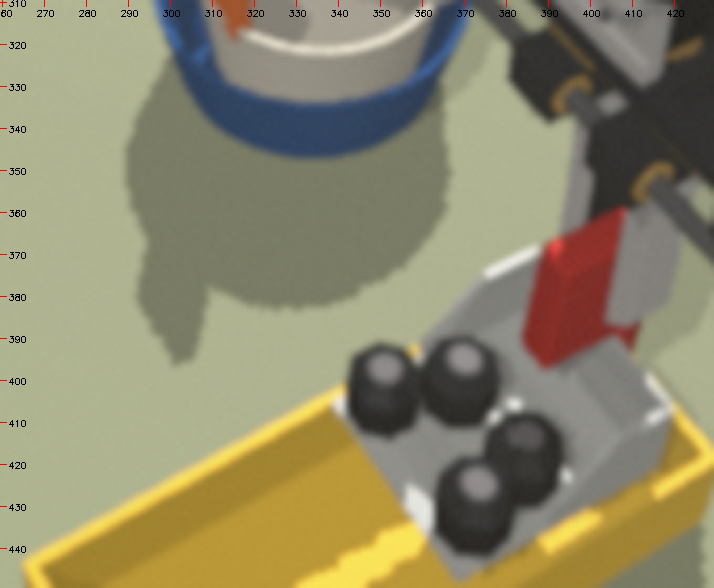

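The picture shows all four cores standing on the nose-up pan, at about (351,402), (369,400), (384,418) and (373,430), clear of the lip. I'll now lift and carry them gently to the cup.

```bash
python3 -m pendant '[[[0,0,0.2],0],[[0,0,0.4],0],[[0,0,0.6],0],[[0,0,0.7],0],[[0,0,0.8],0],[[0,0,0.8],0],[[0,0,0.6],0],[[0,0,0.5],0],[[0,0,0.3],0],[[0,0,0.1],0],[[0,0,0],0]]' && python3 -m pendant '[[[0,0.2,0],0],[[0,0.4,0],0],[[0.1,0.6,0],0],[[0.1,0.8,0],0],[[0.2,1,0],0],[[0.2,1.2,0],0],[[0.2,1.4,0],0],[[0.2,1.5,0],0],[[0.2,1.5,0],0],[[0.2,1.5,0],0],[[0.2,1.5,0],0],[[0.2,1.5,0],0],[[0.2,1.5,0],0],[[0.2,1.5,0],0],[[0.2,1.5,0],0],[[0.2,1.4,0],0],[[0.2,1.2,0],0],[[0.1,1,0],0],[[0.1,0.8,0],0],[[0,0.6,0],0]]' && python3 -m pendant '[[[0,0.4,0],0],[[0,0.2,0],0],[[0,0,0],0],[[0,0,0],0]]'
```

```text
time_s: 26.87
ee_pos: [0.5653, -0.3283, 0.1138]
eef_rot: [3.142, -0.0, 0.166]
force: [0.6, -0.2, -3.7]
grip_width: 0.0155
grip_force: 60.0
time_s: 28.53
ee_pos: [0.5954, -0.1014, 0.1137]
eef_rot: [-3.142, 0.0, 0.166]
force: [-0.8, -0.1, -3.1]
grip_width: 0.0156
grip_force: 60.0
time_s: 28.87
ee_pos: [0.5952, -0.0966, 0.1137]
eef_rot: [3.141, 0.0, 0.165]
force: [0.0, -0.3, -3.4]
grip_width: 0.0156
grip_force: 60.0
```

```bash
cat > tilt.py <<'E'
from h import *
# fit scoop pitch (nose up +) from the red fin silhouette in the side view, given the grip point
from scipy.optimize import minimize_scalar
s=grab("side");o=ctrl.get_obs();c=s["color"].astype(int)
g=o["ee_pos"]+[0,0,.060];a=o["eef_rot"][2]
u=proj(s,g)[0].astype(int);red=((c[...,0]>85)&(c[...,1]<65)&(c[...,2]<65)).astype(np.uint8)
w=np.zeros_like(red);w[u[1]-35:u[1]+40,u[0]-40:u[0]+40]=red[u[1]-35:u[1]+40,u[0]-40:u[0]+40]
def P(ph,dz):
    p=np.array([[x,y,z] for x in(-.025,.025) for y in(-.008,.008) for z in(-.039,.017)])
    C,S=np.cos(ph),np.sin(ph);x=C*p[:,0]+S*p[:,2];z=-S*p[:,0]+C*p[:,2]
    return g+np.c_[np.cos(a)*x-np.sin(a)*p[:,1],np.sin(a)*x+np.cos(a)*p[:,1],z+dz]
def cost(ph,dz):
    h=cv2.convexHull((proj(s,P(ph,dz))*256).astype(np.int32));m=np.zeros_like(w);cv2.fillConvexPoly(m,h,1,shift=8)
    return (w&(1-m)).sum()*3+ (m&(1-w)).sum()   # fingers hide part of the fin
best=min(((cost(ph,dz),ph,dz) for ph in np.radians(np.arange(-60,31,2)) for dz in np.arange(-.012,.013,.004)))
print("pitch nose-up deg",round(np.degrees(best[1])),"dz",best[2],"cost",best[0],"red",w.sum(),"moment",o["moment"].round(2),"F",o["force"].round(1))
E
python3 tilt.py; python3 -m pendant '[[[0,0,-0.2],0],[[0,0,-0.4],0],[[0,0,-0.4],0],[[0,0,-0.1],0],[[0,0,0],0]]' - 20; python3 tilt.py;  python3 -m pendant '[[[0,0,0],0],[[0,0,0],0],[[0,0,0],0]]' - 13; python3 tilt.py
```

```text
pitch nose-up deg 14 dz 0.0 cost 441 red 414 moment [-0.   -0.03 -0.03] F [ 0.  -0.1 -4. ]
time_s: 29.33
ee_pos: [0.595, -0.0963, 0.1021]
eef_rot: [-3.141, 0.001, 0.166]
force: [-0.0, -0.9, -4.4]
grip_width: 0.0162
grip_force: 20.0
pitch nose-up deg 28 dz -0.004 cost 432 red 410 moment [ 0.02 -0.02  0.  ] F [ 0.   0.2 -3.5]
time_s: 29.63
ee_pos: [0.5954, -0.0963, 0.1029]
eef_rot: [3.141, -0.0, 0.166]
force: [0.5, -0.2, -4.5]
grip_width: 0.0158
grip_force: 13.0
pitch nose-up deg 22 dz 0.0 cost 429 red 409 moment [ 0.02 -0.01  0.01] F [-0.2  0.1 -2.6]
```

```bash
python3 -m pendant '[[[0,0,0],0],[[0,0,0],0],[[0,0,0],0]]' - 10; python3 tilt.py;  python3 -m pendant '[[[0,0,0],0],[[0,0,0],0],[[0,0,0],0]]' - 8; python3 tilt.py;python3 -m pendant '[[[0,0,0],0],[[0,0,0],0],[[0,0,0],0]]' - 6.5; python3 tilt.py
```

```text
time_s: 29.93
ee_pos: [0.5953, -0.0963, 0.1028]
eef_rot: [3.142, -0.0, 0.166]
force: [-0.2, -0.3, -3.9]
grip_width: 0.016
grip_force: 10.0
pitch nose-up deg 8 dz -0.004 cost 431 red 410 moment [ 0.06  0.   -0.01] F [-0.4 -0.3 -2.9]
time_s: 30.23
ee_pos: [0.5953, -0.0963, 0.1027]
eef_rot: [-3.142, -0.0, 0.166]
force: [1.0, 0.4, -4.4]
grip_width: 0.0161
grip_force: 8.0
pitch nose-up deg -16 dz -0.008 cost 444 red 380 moment [0.03 0.02 0.02] F [-0.3 -0.1 -4.7]
time_s: 30.53
ee_pos: [0.5953, -0.0963, 0.1027]
eef_rot: [-3.142, 0.0, 0.166]
force: [0.5, -0.4, -4.1]
grip_width: 0.0159
grip_force: 6.5
pitch nose-up deg -24 dz -0.008 cost 443 red 368 moment [ 0.    0.08 -0.  ] F [-0.   0.8 -3.5]
```

```bash
python3 -m pendant '[[[0,0,-0.2],0],[[0,0,-0.3],0],[[0,0,-0.2],0],[[0,0,0],0]]' - 5.5; python3 tilt.py;  python3 -m pendant '[[[0,0,0],0],[[0,0,0],0],[[0,0,0],0]]' - 4.7; python3 tilt.py
```

```text
time_s: 30.92
ee_pos: [0.595, -0.0962, 0.0951]
eef_rot: [-3.141, 0.001, 0.166]
force: [0.2, 0.5, -3.8]
grip_width: 0.0161
grip_force: 5.5
pitch nose-up deg -24 dz -0.008 cost 438 red 361 moment [-0.04  0.1   0.06] F [-0.3  0.2 -2.5]
time_s: 31.22
ee_pos: [0.5954, -0.0963, 0.0959]
eef_rot: [3.141, -0.0, 0.166]
force: [-0.1, 0.4, -3.0]
grip_width: 0.0157
grip_force: 4.7
pitch nose-up deg -22 dz -0.008 cost 425 red 370 moment [ 0.03  0.16 -0.06] F [ 0.4 -0.2 -2.9]
```

```bash
cat > chk.py <<'E'
from h import *
F=[];
for i in range(6): s=grab("side");F.append(ctrl.get_obs()["force"][2])
print("Fz",np.mean(F).round(2))
c=s["color"].astype(int);k=((c.max(2)<75)&(c.max(2)-c.min(2)<18)).astype(np.uint8)
k[:230]=0;k[345:]=0;k[:,:290]=0;k[:,380:]=0
n,l,st,ce=cv2.connectedComponentsWithStats(k);print([(st[i].tolist(),ce[i].round(0).tolist()) for i in range(1,n) if st[i,4]>25])
E
python3 chk.py; python3 -c "
from h import *
s=grab('side')
# expected lip positions for pitches
import numpy as np
o=ctrl.get_obs();g=o['ee_pos']+[0,0,.06];a=o['eef_rot'][2]
for d in (-10,-20,-30):
    p=np.radians(d);P=np.array([[-.08,y,-.077] for y in(-.04,.04)]+[[-.05,0,-.06]]);x=np.cos(p)*P[:,0]+np.sin(p)*P[:,2];z=-np.sin(p)*P[:,0]+np.cos(p)*P[:,2]
    print(d,proj(s,g+np.c_[np.cos(a)*x-np.sin(a)*P[:,1],np.sin(a)*x+np.cos(a)*P[:,1],z]).round(0).tolist())
c=s['color'];v=cv2.cvtColor(cv2.resize(c[225:325,295:395],(50,50),interpolation=cv2.INTER_AREA),cv2.COLOR_RGB2GRAY)
R=cv2.resize(c[225:325,295:395],(50,50),interpolation=cv2.INTER_AREA).astype(int)
for y in range(50): print(''.join('R' if R[y,x,0]>100 and R[y,x,1]<70 else 'O' if R[y,x,0]-R[y,x,2]>70 else 'B' if R[y,x,2]-R[y,x,0]>35 else '#' if v[y,x]<75 else '+' if v[y,x]<120 else '.' if v[y,x]<170 else ' ' for x in range(50)))
"
```

```text
Fz -2.84
[([352, 230, 8, 19, 85], [356.0, 239.0]), ([361, 230, 19, 9, 111], [372.0, 233.0]), ([290, 235, 52, 44, 1511], [311.0, 256.0]), ([335, 278, 25, 27, 315], [348.0, 292.0]), ([321, 306, 10, 13, 92], [325.0, 312.0])]
-10 [[338.0, 317.0], [316.0, 291.0], [338.0, 290.0]]
-20 [[345.0, 317.0], [323.0, 291.0], [344.0, 290.0]]
-30 [[353.0, 316.0], [330.0, 290.0], [349.0, 289.0]]
..................+++++++++#####++##########++++++
....................+++++++####++++#########++++++
...........................+###++##########++++###
............................+###+###+######++#####
............++..............++##+++##############+
........+++###+.............+###++++##++#######+++
.....++########+............+###+++++#+++###++++++
.+++############+...........+###++++++++++++++++++
#################+..........+###++++++++++++++++++
#################+..........+###++++++++++++++++++
##################+.........+###+++++++++++++++...
###################+........+##+++++++++++++......
####################+.......+#R+++++++++++........
#####################......++RR++++++.............
#####
[... 1130 characters left out ...]
... ........########++++++...........
.+B##ROOOOO..............+#######+++++............
.BB##ROOOOOO.............+######++++++............
.BBB#ROOOOOO.++...........+####+++++#B+...........
.BBB#ROOOOOO++++............+++.++++#B+...........
.BBB##+OOOOOR###+...............++.+#BB...........
.BBB##++OOOOR####+.............++.+##B+...........
.BBB#B+++OOO#####++...........+++.+##B+...........
.BBB#B+++OOO#####++.........++++.+####+...........
..BB#BB+++OO+####++........+++..++###+............
..BBBBB++++...++##+.......++...+++##B+............
..+BBBB++++... ..+............+++##B++............
...BBBBB+........     ......+++++##B+.............
...#BBBB+...................+++++#B++.............
```

```bash
python3 -m pendant '[[[0,0,0],0],[[0,0,0],0],[[0,0,0],0]]' - 4; python3 chk.py; python3 -m pendant '[[[0,0,0],0],[[0,0,0],0],[[0,0,0],0]]' - 3.4; python3 chk.py; python3 tilt.py
```

```text
time_s: 31.87
ee_pos: [0.5953, -0.0963, 0.0957]
eef_rot: [-3.142, 0.0, 0.166]
force: [-1.3, 0.2, -3.2]
grip_width: 0.0161
grip_force: 4.0
Fz -2.92
[([352, 230, 8, 19, 85], [356.0, 239.0]), ([361, 230, 19, 9, 112], [372.0, 233.0]), ([290, 235, 52, 44, 1511], [311.0, 256.0]), ([335, 278, 25, 27, 319], [348.0, 292.0]), ([321, 306, 10, 13, 90], [325.0, 312.0])]
time_s: 32.42
ee_pos: [0.5953, -0.0963, 0.0957]
eef_rot: [-3.142, 0.0, 0.166]
force: [0.2, -0.3, -3.4]
grip_width: 0.0162
grip_force: 3.4
Fz -2.56
[([352, 230, 7, 19, 82], [355.0, 239.0]), ([361, 230, 19, 9, 114], [371.0, 233.0]), ([290, 235, 52, 44, 1510], [311.0, 256.0]), ([335, 278, 25, 27, 315], [348.0, 292.0]), ([321, 306, 10, 13, 91], [325.0, 312.0])]
pitch nose-up deg -22 dz -0.008 cost 435 red 365 moment [-0.    0.13 -0.01] F [ 0.4 -0.2 -3. ]
```

```bash
python3 -m pendant '[[[0,0,-0.2],0],[[0,0,-0.3],0],[[0,0,0],0],[[-0.5,-0.08,0],0],[[-1,-0.16,0],0],[[0.5,0.08,0],0],[[1,0.16,0],0],[[0,0,0],0]]' - 15; python3 chk.py; python3 tilt.py
```

```text
time_s: 33.43
ee_pos: [0.5962, -0.0962, 0.0908]
eef_rot: [3.141, -0.0, 0.166]
force: [-2.9, -0.1, 2.6]
grip_width: 0.0155
grip_force: 15.0
Fz 0.68
[([349, 230, 10, 21, 98], [355.0, 239.0]), ([360, 230, 20, 12, 166], [371.0, 234.0]), ([290, 235, 51, 44, 1508], [311.0, 256.0]), ([322, 304, 15, 16, 140], [328.0, 313.0])]
pitch nose-up deg -20 dz -0.008 cost 435 red 361 moment [-0.15  0.38  0.04] F [-0.9 -0.9  0.9]
```

```bash
python3 -m pendant '[[[0,0,0.2],0],[[0,0,0.3],0],[[0,0,0.4],0],[[0,0,0.5],0],[[0,0,0.8],0],[[0,0,1],0],[[0,0,1],0],[[0,0,0],0],[[0,0,0],0]]' - 40; python3 chk.py;python3 -c "
from h import *
for n,(x,y,w,h) in (('side',(285,215,120,120)),('top',(345,220,70,70))):
    c=grab(n)['color'];R=cv2.resize(c[y:y+h,x:x+w],(60,60) if n=='side' else (70,70),interpolation=cv2.INTER_AREA).astype(int);v=R.mean(2)
    for r in range(len(R)): print(''.join('R' if R[r,q,0]>100 and R[r,q,1]<70 else 'O' if R[r,q,0]-R[r,q,2]>70 else 'B' if R[r,q,2]-R[r,q,0]>35 else '#' if v[r,q]<75 else '+' if v[r,q]<120 else '.' if v[r,q]<170 else ' ' for q in range(R.shape[1])))
    print()
"
```

```text
time_s: 34.53
ee_pos: [0.5956, -0.0964, 0.1336]
eef_rot: [3.141, -0.001, 0.166]
force: [0.9, 0.4, -1.9]
grip_width: 0.0158
grip_force: 40.0
Fz -1.9
[([290, 235, 49, 44, 1476], [311.0, 256.0]), ([322, 305, 8, 13, 80], [325.0, 311.0]), ([341, 312, 14, 8, 59], [347.0, 316.0])]
.....................++++++++++++++###++###++#########++++++
....................+++++++++++++++###++++#+++#####+++++++++
....................+++++++++++++++###++++++++++++++++++++++
.....................++++++++++++++###++++++++++++++++++++++
......................+++++++++++++###++++++++++++++++++++..
.......................++++++++++++##+++++++++++++++++++....
.........................++++++++++##+++++++++++++++++......
.................................++##++++++++++++++.........
.................................++##+++++++++++............
................+++..............++RR++++++..+..............
.............+++###+............++RRR++++++.................
.........+++########+..........++RRRR++++++.................
......++#############+........ORRRRRR++++++.................
..+++#################+......+RR
[... 7105 characters left out ...]
+++++++++++++++++++++++++++++++++++++++++++++++++++#+++######
........+++++++++++++++++++++++++++++++++++++++++++++++++++++++++#####
........+#++++++++++++++++++++++++++++++++++++++++++++++++++++########
.......+#++++++++++++++++++++++++++++++++++++++++++++++++++++++#######
.......+#+#+++++++++++++++++++++++++++++++++++++++++++++++++++++######
.......+###+++++++++++++++++++++++++++++++++++++++++++++++++++++######
......++###+++++++++++++++++++++++++++++++++++++++++++++++++++++######
......++###++++++++++++++++++++++++++++++++++++++++++++++++++++++#####
......+###+++++++++++++++++++++++++++++++++++++++++++++++++++++#######
......+###+++++++++++++++++++++++++++++++++++++++++++++++++++++#######
```

The arm readings show the scoop is empty (Fz −1.9 N, down from −3.9 N), so all the cores have left it. Now I'll take it back to the mat.

```bash
python3 -m pendant '[[[0,0,1],0],[[0,0,1.5],0],[[0,0,1],0],[[-0.2,0.8,0],-0.01],[[-0.4,1.6,0],-0.014],[[-0.4,1.9,0],-0.014],[[-0.4,1.9,0],-0.014],[[-0.4,1.9,0],-0.014],[[-0.4,1.9,0],-0.014],[[-0.4,1.9,0],-0.014],[[-0.4,1.9,0],-0.014],[[-0.4,1.9,0],-0.014],[[-0.4,1.9,0],-0.014],[[-0.4,1.6,0],-0.014],[[0,0.8,0],-0.003],[[0,0,0],0],[[0,0,0],0]]' - 40; python3 tilt.py; python3 - <<'E'
from h import *
for n in("side","top"):
    c=grab(n)["color"].astype(int);k=((c.max(2)<70)&(c.max(2)-c.min(2)<18)).astype(np.uint8)
    b=(295,275,375,335) if n=="side" else (350,225,412,285)
    z=np.zeros_like(k);z[b[1]:b[3],b[0]:b[2]]=k[b[1]:b[3],b[0]:b[2]]
    q,l,st,ce=cv2.connectedComponentsWithStats(z);print(n,[(st[i].tolist(),ce[i].round(0).tolist()) for i in range(1,q) if st[i,4]>15])
    R=c[b[1]:b[3],b[0]:b[2]];v=R.mean(2)
    if n=="top":
      for r in range(0,60): print(''.join('O' if R[r,q,0]-R[r,q,2]>70 else 'B' if R[r,q,2]-R[r,q,0]>35 else '#' if v[r,q]<75 else '+' if v[r,q]<110 else '.' if v[r,q]<170 else ' ' for q in range(R.shape[1])))
E
```

```text
time_s: 36.35
ee_pos: [0.5533, 0.1037, 0.1677]
eef_rot: [3.141, -0.0, 0.014]
force: [0.2, 0.2, -2.1]
grip_width: 0.0159
grip_force: 40.0
pitch nose-up deg -16 dz -0.008 cost 426 red 354 moment [-0.    0.12 -0.01] F [ 0.6  0.6 -3. ]
side [([322, 305, 8, 13, 78], [325.0, 311.0]), ([341, 312, 14, 8, 47], [347.0, 316.0])]
top [([379, 248, 11, 10, 71], [384.0, 253.0]), ([369, 262, 19, 12, 134], [377.0, 267.0])]
..............................................................
..............................................................
..............................................................
..............................................................
..............................................................
..............................................................
..............................................................
..............................................................
..............................................................
..............................................................
..............................BB............................
[... 2389 characters left out ...]
+++++++
..........+BBBBBBBBB......+OOOOOOOOOOOOOO+#BBBBBBB++++++++++++
...........+BBBBBBBBBB+....OOOOOOOO++++###BBBBBBBB++++++++++++
............+BBBBBBBBBBBB..+OO+++++++++#BBBBBBBBB+++++++++++++
.............+BBBBBBBBBBBBB####++++BBBBBBBBBBBBB++++++++.+++++
...............BBBBBBBBBBBBBBBBBBBBBBBBBBBBBBBB+.++++.++++++++
................+BBBBBBBBBBBBBBBBBBBBBBBBBBBB+++++++++++++++++
..................BBBBBBBBBBBBBBBBBBBBBBBBB+++++++++++++++++++
...................+BBBBBBBBBBBBBBBBBBBBBB++++.+++++++++++++++
.....................+BBBBBBBBBBBBBBBBB+++++++++++++++++++++.+
......................+++BBBBBBBBBBBB+++++++++++++++++++++++++
........................+++++BBB.+++++..++++++++++++++++++++++
```

```bash
python3 - <<'E'
from h import *
for n in("top","side"):
    a=cv2.imread(f"pics/{n}0.png").astype(int);b=grab(n)["color"][:,:,::-1].astype(int)
    d=((a.max(2)-b.max(2))>45)&(b.max(2)<80);k=d.astype(np.uint8)
    q,l,st,ce=cv2.connectedComponentsWithStats(k);print(n,[st[i].tolist() for i in range(1,q) if st[i,4]>12])
    np.set_printoptions(linewidth=250)
    c=b
    z=((c.max(2)<75)).astype(np.uint8);r=(435,240,490,330) if n=="top" else (265,375,435,480)
    print("tray dark px",z[r[1]:r[3],r[0]:r[2]].sum())
    if n=="top":
        v=c.max(2)[258:282,362:396];print("\n".join(" ".join("%3d"%x for x in row) for row in v))
from h import proj
t=grab("top");print(proj(t,[[.5505,-.1037,.009],[.5505,-.1037,.037],[.5505,-.1037,.065]]).round(1))
E
```

```text
top [[332, 203, 14, 46, 265], [289, 204, 41, 33, 240], [272, 220, 13, 30, 299], [295, 235, 27, 14, 150], [326, 238, 5, 7, 21], [379, 249, 11, 9, 67], [296, 255, 26, 11, 128], [328, 254, 55, 164, 1131], [387, 256, 17, 26, 94], [369, 262, 19, 12, 141], [285, 265, 3, 12, 24], [286, 318, 4, 45, 85], [290, 366, 2, 12, 13], [224, 404, 71, 49, 415], [391, 437, 5, 10, 25], [289, 472, 4, 8, 15]]
tray dark px 0
156 125 145 148 150 145 148 148 146 149 148 149 149 145 149 147 149 149 150 140 106  96 101 125 137 135 126 125 126 120 119 118 169 170
166 124 142 150 145 133 134 139 136 133 146 151 138 138 146 150 146 148 148 146 140 135 139 150 146 123 124 120 120 123 123 120 169 172
183 126 140 148 146 127 121 122 124 126 135 134 121 126 147 147 147 146 150 146 149 151 148 145 136 120 122 120 124 122 123 127 171 173
192 133 130 133 135 122 123 121 120 103 105  98  96 112 140 146 135 137 136 137 136 147 146 151 154 127 119 122 122 121 119 121 173 174
181 147 115 122 127 121 123 122  90  62  53  54  55  76  98 123 125 125 123 122 125 134 137 166 175 159 126 126 126 124 122 127 171 177
153 168 120 119
[... 2057 characters left out ...]
 87  82  90 126 126 114 109  89  86  85  84  85  89  86  90  86  84  84  82  85  71  70  63  71  71  89
157 156 151 128 104  93  75  75  79  83  86 113 126 128 126 112  86  87  83  88  87  86  85  81  85  79  77  68  64  64  69  78  92  97
157 157 156 156 137 116  99  81  72  78  73  86 114 123 128 123 109  88  86  83  86  80  75  70  75  68  71  67  68  82  92  94  96 106
158 156 155 159 155 152 129 100  97  91  81  80 102 109 114 113 113  91  75  76  75  72  75  68  68  70  75  75  90 100 100 102 106 109
side [[277, 13, 17, 7, 53], [278, 23, 54, 123, 3688], [0, 32, 32, 200, 5444], [277, 235, 49, 39, 1214], [322, 307, 10, 13, 52]]
tray dark px 0
[[378.2 261. ]
 [379.4 259.4]
 [380.5 257.7]]
```

```bash
python3 -m pendant '[[[0,0.2,-1.5],0],[[0,0,-2.5],0],[[0,0,-2.5],0],[[0,0,-2.5],0],[[0,0,-1.2],0],[[0,0,-0.6],0],[[0,0,0],0],[[0,0,0],0]]' - 12; python3 -m pendant '[[[0,0,-0.3],0],[[0,0,-0.3],0],[[0,0,0],0]]'
```

```text
time_s: 37.32
ee_pos: [0.5539, 0.1057, 0.0608]
eef_rot: [-3.141, -0.001, 0.013]
force: [0.0, -0.5, -2.2]
grip_width: 0.0157
grip_force: 12.0
time_s: 37.57
ee_pos: [0.5534, 0.1057, 0.0538]
eef_rot: [-3.142, -0.0, 0.013]
force: [-0.2, 0.6, -2.0]
grip_width: 0.0158
grip_force: 12.0
```

```bash
python3 -m pendant '[[[0,0,-0.3],0],[[0,0,-0.3],0],[[0,0,0],0]]';  python3 -m pendant '[[[0,0,-0.3],0],[[0,0,0],0]]'; python3 tilt.py
```

```text
time_s: 37.82
ee_pos: [0.553, 0.1057, 0.0471]
eef_rot: [3.141, 0.001, 0.013]
force: [-0.8, 0.0, -1.4]
grip_width: 0.016
grip_force: 12.0
time_s: 37.98
ee_pos: [0.5531, 0.1057, 0.0442]
eef_rot: [3.142, 0.001, 0.013]
force: [-0.8, -0.4, -1.1]
grip_width: 0.0158
grip_force: 12.0
pitch nose-up deg -18 dz -0.008 cost 390 red 302 moment [-0.08  0.16 -0.  ] F [-1.  -0.2 -1.5]
```

```bash
python3 -m pendant '[[[0.3,0,-0.3],0],[[0.45,0,-0.25],0],[[0.45,0,-0.25],0],[[0,0,0],0]]';  python3 -m pendant '[[[0.4,0,-0.27],0],[[0.4,0,-0.27],0],[[0,0,0],0]]'
```

```text
time_s: 38.37
ee_pos: [0.5661, 0.1057, 0.0363]
eef_rot: [-3.142, -0.0, 0.013]
force: [0.5, -0.3, -1.2]
grip_width: 0.0159
grip_force: 12.0
time_s: 38.62
ee_pos: [0.5738, 0.1057, 0.0307]
eef_rot: [-3.142, 0.0, 0.013]
force: [-0.8, 0.6, -1.2]
grip_width: 0.016
grip_force: 12.0
```

```bash
python3 -m pendant '[[[0.4,0,-0.3],0],[[0.4,0,-0.3],0],[[0,0,0],0]]' - 10;  python3 -m pendant '[[[0.3,0,-0.3],0],[[0.2,0,-0.2],0],[[0,0,0],0]]'; python3 tilt.py
```

```text
time_s: 38.87
ee_pos: [0.5818, 0.1057, 0.0247]
eef_rot: [3.142, 0.0, 0.013]
force: [0.5, 0.2, -1.7]
grip_width: 0.0157
grip_force: 10.0
time_s: 39.12
ee_pos: [0.5874, 0.1058, 0.021]
eef_rot: [-3.141, -0.002, 0.013]
force: [2.3, 0.2, 3.8]
grip_width: 0.016
grip_force: 10.0
pitch nose-up deg 4 dz -0.004 cost 333 red 283 moment [ 0.03 -0.39  0.01] F [2.5 0.7 4.1]
```

```bash
python3 -m pendant '[[[0,0,-0.15],0],[[0,0,-0.15],0],[[0,0,0],0]]' - 7; python3 tilt.py; python3 -m pendant '[[[0,0,0],0],[[0,0,0],0]]' - 4; python3 tilt.py
```

```text
time_s: 39.42
ee_pos: [0.5874, 0.1058, 0.0184]
eef_rot: [-3.141, -0.003, 0.013]
force: [1.0, -0.4, 7.6]
grip_width: 0.0162
grip_force: 7.0
pitch nose-up deg 4 dz 0.0 cost 348 red 274 moment [-0.04 -0.11  0.03] F [ 0.8 -1.5  7.6]
time_s: 39.63
ee_pos: [0.5871, 0.1058, 0.0181]
eef_rot: [-3.141, -0.002, 0.013]
force: [-0.1, -0.4, 5.8]
grip_width: 0.0162
grip_force: 4.0
pitch nose-up deg 6 dz 0.0 cost 349 red 272 moment [-0.    0.06  0.01] F [-0.3 -0.   7.3]
```

```bash
python3 -m pendant '[[[0,0,0],0],[[0,0,0],0],[[0,0,0],0],[[0,0,0],0],[[0,0,0],0],[[0,0,0],0],[[0,0,0],0]]' 0.6 10; python3 -m pendant '[[[0,0,1],0],[[0,0,2],0],[[0,0,3],0],[[0,0,3],0],[[0,0,3],0],[[-1,2,1],0],[[-2,2.5,0],0],[[-2.5,2.5,0],0],[[-2.5,2.5,0],0],[[-2.5,2.5,0],0],[[-2.5,2.5,0],0],[[-2.5,2.5,0],0],[[-2.5,2.5,0],0],[[-2,2,0],0],[[-1,1,0],0],[[0,0,0],0],[[0,0,0],0]]'; python3 - <<'E'
from h import *
for n in("top","side"):
    a=cv2.imread(f"pics/{n}0.png").astype(int);b=grab(n)["color"][:,:,::-1].astype(int)
    d=(np.abs(a-b).max(2)>40).astype(np.uint8);d=cv2.morphologyEx(d,cv2.MORPH_OPEN,np.ones((2,2),np.uint8))
    q,l,st,ce=cv2.connectedComponentsWithStats(d);print(n,[st[i].tolist() for i in range(1,q) if st[i,4]>12])
    r=(b[...,2]>90)&(b[...,1]<65)&(b[...,0]<65);r0=(a[...,2]>90)&(a[...,1]<65)&(a[...,0]<65)
    s=np.s_[225:260,300:320] if n=="top" else np.s_[210:250,295:330]
    for m in(r0[s],r[s]): y,x=np.nonzero(m);print("fin",len(x),x.min(),x.max(),y.min(),y.max())
b=grab("top")["color"].astype(int)
R=b[228:290,282:335];v=R.mean(2)
for r in range(0,62,1): print(''.join('R' if R[r,q,0]>100 and R[r,q,1]<70 else '#' if v[r,q]<60 else '+' if v[r,q]<120 else '.' if v[r,q]<165 else ' ' for q in range(R.shape[1])))
E
```

```text
time_s: 40.27
ee_pos: [0.5863, 0.1057, 0.0173]
eef_rot: [-3.142, 0.0, 0.013]
force: [-0.0, -0.2, 0.2]
grip_width: 0.0555
grip_force: 0.0
time_s: 41.68
ee_pos: [0.3762, 0.331, 0.1481]
eef_rot: [-3.141, -0.001, 0.014]
force: [0.7, -0.8, 0.6]
grip_width: 0.0562
grip_force: 0.0
top [[307, 235, 5, 4, 20], [362, 238, 44, 46, 1417], [296, 244, 11, 3, 32], [312, 244, 11, 3, 32], [307, 256, 7, 3, 19], [315, 256, 6, 3, 14], [84, 276, 243, 204, 15326], [297, 276, 27, 4, 87], [453, 296, 30, 30, 535], [193, 305, 4, 4, 14], [315, 384, 5, 7, 18], [340, 390, 34, 27, 231], [322, 393, 6, 6, 16], [334, 394, 8, 5, 18], [324, 400, 4, 7, 17], [328, 405, 10, 6, 36], [280, 414, 4, 5, 15], [349, 417, 11, 6, 30], [75, 420, 5, 10, 25], [369, 420, 10, 7, 40], [337, 426, 29, 22, 286], [69, 430, 9, 10, 53], [385, 431, 7, 9, 31], [244, 442, 117, 38, 1496], [387, 443, 17, 36, 280]]
fin 101 6 11 9 29
fin 109 6 11 12 31
side [[0, 29, 44, 14, 275], [45, 39, 39, 81, 1601], [79, 68, 6, 5, 18], [164, 72, 35, 9, 148], [179, 85, 13, 15, 141], [90, 99, 4, 6, 16], [83, 137, 7, 3, 17], [192, 150, 9, 4, 29], [220, 179, 46, 26,
[... 3121 characters left out ...]
......######+                          .+#####+.....
.......#######..........................+######+.....
.......#######++++++++++++#####################+.....
.......########################################+.....
.......########################################+.....
.......########################################+.....
.......####################################+++++.....
.......#################++#++++++++++++++.....+......
.......+####+++#++++++++.............................
........++.....+.....................................
.....................................................
.....................................................
.....................................................
```

```bash
python3 -c "
from station import ctrl
print(ctrl.hand_in())"
```

```text
the job is handed in; nothing more can be done
None
```

I handed the job in at about 42 s: the cup is seated in the upright pot, the tray is empty with no cores visible on the bench, and the scoop is flat on its mat about 7 mm from where it started; three cores are plainly visible in the cup, and I infer the fourth is hidden behind the tab.

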